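Clamp the key blank and hold the feed knob in on its D-shaft

TASK

Get the key duplicating machine ready for a cut: push the clamp's sliding jaw fully home against the key blank, then swing the clamp lever all the way round to lock it. Then pick up the loose black pointer knob, turn it so that its D-shaped bore matches the flat of the upright feed spindle, push it fully onto the spindle and press the spindle down all the way against its spring. Finish while still holding the knob pressed down, and leave the other things on the bench where they lie.

Things in the scene. Friction and masses are not known exactly. Their poses are not given: they have to be found in the camera images.
- machine: Grey key duplicating machine, bolted down; place and yaw differ each time. Origin: centre of its underside; x away from the robot, y left, z up. Bed 260 mm (x) by 340 mm (y), top 50 mm above the bench. Clamp slideway along x at y = +80 mm; feed spindle's axis at x = -30, y = -100 mm; motor and cutter behind them from x = +54 mm, up to 118 mm high
- jaw (a joint): Travel of the clamp's steel sliding jaw, m: 0 fully open, 0.030 home against the brass key blank; starts 0 to 0.010. Slides level, away from the robot, along +x of jaw_pivot; about 4 N of friction, no spring. The jaw is a block 40 mm along the slide, 50 mm wide, its top 80 mm above the bench
- jaw_pivot (a point): Centre of the sliding jaw's top face, 80 mm above the bench; the vertical hinge axis of the clamp lever passes here and moves with the jaw. x axis: the direction in which the jaw is pushed home; z up
- lever (a joint): Turn of the clamp lever carried on top of the jaw, rad: at 0 it points back towards the robot (-x of jaw_pivot), growing clockwise seen from above to 1.571 at its stop, where it points left (+y): locked. Starts 0 to 0.25, stays where left (friction 0.12 N m, no spring)
- lever_post (a point): Middle of the upright round wooden post at the lever's free end, 14 mm diameter, standing from 90 to 125 mm above the bench; this point is 113 mm above the bench and 60 mm level from the hinge axis. x axis: from the post to the hinge axis. The lever bar below the post is 12 mm wide, its top 90 mm above the bench
- knob: Loose black plastic pointer knob standing on the bench, about 90 g, origin under its centre, z up. Round skirt 36 mm diameter, 26 mm high; on it a grip bar 26 mm high, 14 mm wide (y), sides parallel from x = -17 to +14 mm, ending in a point at x = +26. From below a blind D bore 18 mm deep, about 18.2 mm diameter, flat 5.5 mm from the axis on the +x side (pointed end)
- bore_roof (a point): Centre of the bore's roof in the knob, on its axis, 18 mm above its underside; axes as the knob's
- spindle_tip (a point): Centre of the top of the machine's bare upright steel spindle, 95 mm above the bench when not pressed. D section: 16 mm diameter, flat 4.5 mm from the axis facing +x of this point; z up; top 2 mm tapered. Stands 30 mm clear of a boss 48 mm in diameter, 65 mm high. The flat's direction differs each time; it can be turned only stiffly (0.3 N m)
- spindle (a joint): How far the spindle is pressed down, m: 0 up, 0.010 at its stop; spring 6 N at the start, 10 N at the stop; it comes up again when let go
- padlock: Bystander: red padlock with steel shackle lying flat, 40 x 48 x 18 mm body; origin under the middle of the body
- key_a: Bystander: nickel skeleton key 75 mm long, 6 mm thick, lying to the right; origin under its middle
- key_b: Bystander: nickel skeleton key 75 mm long, 6 mm thick, lying to the left; origin under its middle
- file: Bystander: steel deburring file with wooden grip, 210 mm long, 23 mm high, lying to the left; origin under its middle
- blank_holder: Bystander: chrome stand with key blanks on a bar, 80 x 120 mm, 105 mm high; origin under its middle
- oil_can: Bystander: copper oil can, 64 mm diameter, 130 mm high with spout; origin under its middle
Things that resemble listed ones, but are neither listed nor needed, are in the scene too. Several things have the shape of the knob; the one meant has the colours described above.

How it is judged:
On the way, in this order (a step that is already met when the one before it is completed fails the run):
1. the jaw is pushed home (26 mm or more of 30) while the lever is still open (below 0.6 rad) (value of joint jaw above 0.026 m and value of joint lever below 0.6 rad), for 0.1 s.
2. the lever is swung over to lock (above 1.25 rad) with the jaw home (value of joint jaw above 0.026 m and value of joint lever above 1.25 rad), for 0.1 s.
3. the knob is pushed fully onto the spindle, its flat matching (distance between bore_roof and spindle_tip below 0.004 m and angle between the x axis of knob and the x axis of spindle_tip, either way round below 0.3 rad), for 0.2 s.
At the end, for the whole second after the job is handed in: jaw over 26 of 30 mm home, lever over 1.25 of 1.57 rad; knob upright on the spindle (bore roof within 4 mm of its tip, flats within 0.3 rad), spindle pressed down over 6 of 10 mm, knob pushing it with over 3 N and fingers on the knob with over 2 N, all through the last second (all of step 2 and all of step 3 and angle between knob's own z axis and vertical below 0.15 rad and value of joint spindle above 0.006 m and contact force between knob and spindle above 3 N and contact force between the fingers and knob above 2 N); the arm keeps its last pose, push and grip.
It fails at once if a bystander is shoved more than 40 mm (distance of any of padlock, key_a, key_b, file, blank_holder, oil_can from where it was at the start of the episode above 0.04 m).
It also fails if it takes over 48 s, if anything falls off the work surface, if the arm or the gripper's body presses on something with over 40 N, if the wrist force passes 120 N, or if a joint passes its speed limit or range.

ROBOT

A 7-joint arm with a two-finger parallel gripper is mounted at the origin on the work surface. World frame = base frame: x ahead of the robot, y to its left, z up, the work surface at z = 0. Lengths are in m, angles in rad, forces in N, time in s.
With the tool pointing down it reaches from about 0.4 to 0.875 m from the base axis. Payload 19.3 kg.
Tool frame: the origin (TCP) lies midway between the tips of the shut fingers; the grasp point (between the pads) lies 19 mm behind it; z points along the fingers, y is the line along which they close (so a half turn about z gives the same grasp; the last joint's range is limited). The gripper opens to 85 mm and grips with 20 to 120 N. Pads are 22 mm wide; open, the fingers measure 114 mm over their backs; the gripper's body (76 mm by 85 mm) begins 54 mm behind the grasp point. The pads swing forward as they close: fully open they stand 13 mm farther back than shut.
Start: joints at [1.239, 0.521, -0.036, 1.599, 0.021, 1.021, -0.113], TCP at [0.162, -0.604, 0.231] pointing down, gripper open.
Joint ranges: [-2.91, 2.91], [-0.3, 2.13], [-1.5, 1.42], [0.17, 2.43], [-1.26, 4.41], [0.16, 1.93], [-2.52, 2.52]. Speed limits (rad/s): [1.89, 1.89, 2.39, 2.39, 3.01, 3.01, 3.01].

INTERFACE

Orientations are given as [roll, pitch, yaw] about the fixed x, y, z axes, in that order (R = Rz(yaw) Ry(pitch) Rx(roll)).
In Python, from workcell import bot gives the robot as it stands.
- The arm moves only by the tool move_arm, never from a script. Its argument "moves" is a list that holds one entry, the list of rows, each a list of 7 numbers: the opening, from 0 (shut) to 1 (fully open), then the shift along the tool's x, y, z in units of 1000 mm (1.0 is 1000 mm), then the turn, a rotation vector about the tool's x, y, z in units of 2 pi rad (1.0 is 2 pi rad). A call has 1 to 5 rows; each row is the pose to reach, as a shift and turn from the pose commanded when the call began, along the tool's axes at that moment, turning the shorter way round; what a row does not reach only later rows make up. A row lasts 1/10 s, in which the tool goes at most 50 mm and 8.59 degrees, less where a joint would pass 70% of its speed; a pose out of reach is approached as far as the arm can. A call with a number of a shift or a turn outside -1 to 1 is refused whole. A call with a gripper value outside its range is refused whole. The fingers move at their own pace and stop on an object; "force" is the grip in N (left out, the last holds). Time passes only in rows, so rows that repeat a pose let the fingers close. It gives the time, the measured TCP pose, the force, the opening and the grip force at its end, in the units of the state.
- bot.observe(): the state, without advancing time (a new reading comes with each control period).
- bot.grab_frame(name): name is "scene" or "top" or "wrist"; returns the picture (420x560x3 uint8, red, green, blue); there is no depth.
- bot.camera_params(name): a dict with "vertical_fov" (degrees; the focal length in pixels is half the picture's height over the tangent of half this angle, whatever the lens; pixels are square), "cx", "cy" (the principal point, pixels), "D" ([k1, k2, p1, p2, k3] as OpenCV has them; the pictures are not rectified), "R" (3x3) and "t" (3): a world point X has camera coordinates R X + t. Camera axes: x right, y down, z forward; pixel columns grow to the right and rows downward; lengths in m; the calibration is good to about 2 mm. A picture is of the moment at which its call begins: read the wrist's pose just before it. camera_params takes no time and is no camera call; for the wrist camera it gives the pose at the moment of the call.
- bot.job_done(): hands the job in; it is judged then, once.
The state is a dict: "clock": time; "qpos": joint angles; "qd": joint speeds; "joint_efforts": joint torques, N m; "position": TCP position; "tool_rot": TCP orientation; "force": force on the tool from outside, world axes, zero at the start; "moment": the same for the moment, N m; "grip_width": finger opening in m; "finger_force": force on a finger pad.
Only numpy, scipy, OpenCV 4.12 (cv2) and the standard library are available. Lean on these libraries where they do the work, as an engineer would, in place of code of your own. Each camera call takes 0.05 s, during which the arm holds its last target. There are 200 camera calls.

## Working session

There is one attempt and no reset: what is moved stays moved. The work goes in short steps, Python scripts to look and compute and a tool call to move; the robot and the scene stay as the last step left them, time stands still between calls to the robot, and variables do not carry over. Pictures are saved under pics/ and viewed, at most 10 in all, crops included, and the job is handed in when it is done.

Besides the shell and the picture viewer there is one more tool, called as name(argument=value, ...), one argument or row to a line, values as JSON. move_arm: Moves the arm, as the interface text tells. Shifts and turns lie within -1 to 1; 1 stands for 1000 mm of shift or 2 pi rad of turn. Its arguments: {"type":"object","properties":{"moves":{"type":"array"},"force":{"type":"number"}},"required":["moves"]}

```bash
mkdir -p pics; ls
python3 - <<'E'
from workcell import bot
import cv2
s=bot.observe();print({k:(v if not hasattr(v,'round') else v) for k,v in s.items()})
for n in ("scene","top"):
    f=bot.grab_frame(n); cv2.imwrite(f"pics/{n}0.png",cv2.resize(f[:,:,::-1],(800,600),interpolation=cv2.INTER_CUBIC)); print(n,bot.camera_params(n))
E
```

```text
pics
{'clock': 0.0, 'qpos': array([ 1.23877325,  0.52203774, -0.03635459,  1.60001933,  0.02119517,
        1.02112437, -0.11278481]), 'qd': array([-1.58393181e-03,  7.02304251e-05, -1.03551155e-03,  6.21811696e-04,
       -6.70512366e-04,  1.83070663e-03, -3.95479171e-04]), 'joint_efforts': array([ 8.47029460e-04, -9.27115774e+01,  1.98079124e+00, -3.69941247e+01,
        1.79088529e-02,  8.04350653e-03, -3.21892639e-05]), 'position': array([ 0.16166261, -0.60335986,  0.23070659]), 'tool_rot': array([-3.14039066e+00,  6.99367147e-05,  2.61849597e-01]), 'force': array([ 0.62395054, -0.34917834,  0.20421194]), 'moment': array([-0.00066411, -0.03038229, -0.00214459]), 'finger_force': 0.0, 'grip_width': 0.08520168530336768}
scene {'vertical_fov': 57.95511266878856, 'cx': 282.73411858429654, 'cy': 208.91115516741516, 'D': array([0.01940211, 0.        , 0.        , 0.        , 0.        ]), 'R': array([[ 0.74633761,  0.66556281, -0.00251234],
       [ 0.55214951, -0.621259  , -0.55602894],
       [-0.371633  ,  0.41359812, -0.83115914]]), 't': array([-0.39978926, -0.22968602,  1.21968065])}
top {'vertical_fov': 57.73560262620535, 'cx': 286.03445847341925, 'cy': 220.74694924760865, 'D': array([-0.10036006,  0.        ,  0.        ,  0.        ,  0.        ]), 'R': array([[-0.01879856, -0.99925543, -0.03369271],
       [-0.98179902,  0.02481903, -0.1882942 ],
       [ 0.18899022,  0.02953981, -0.98153456]]), 't': array([0.04892367, 0.51904432, 1.00845723])}
```

View pics/scene0.png

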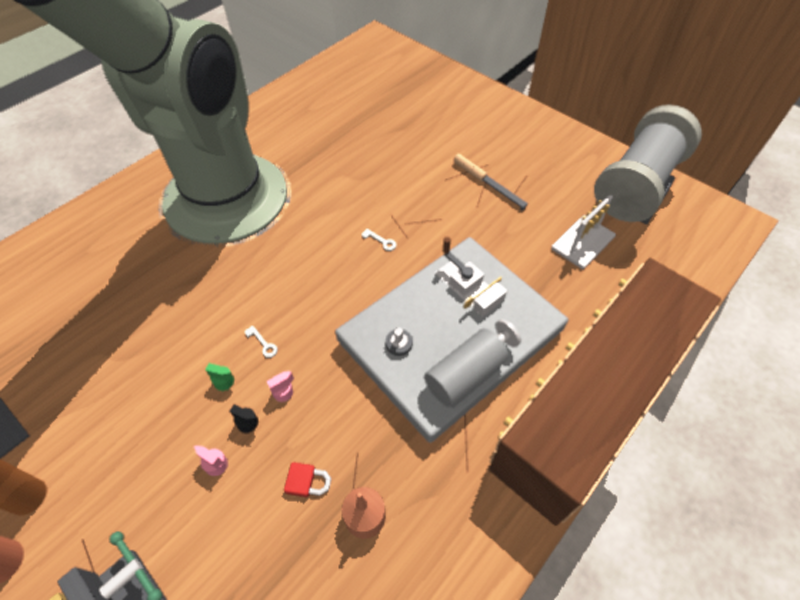

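View pics/top0.png

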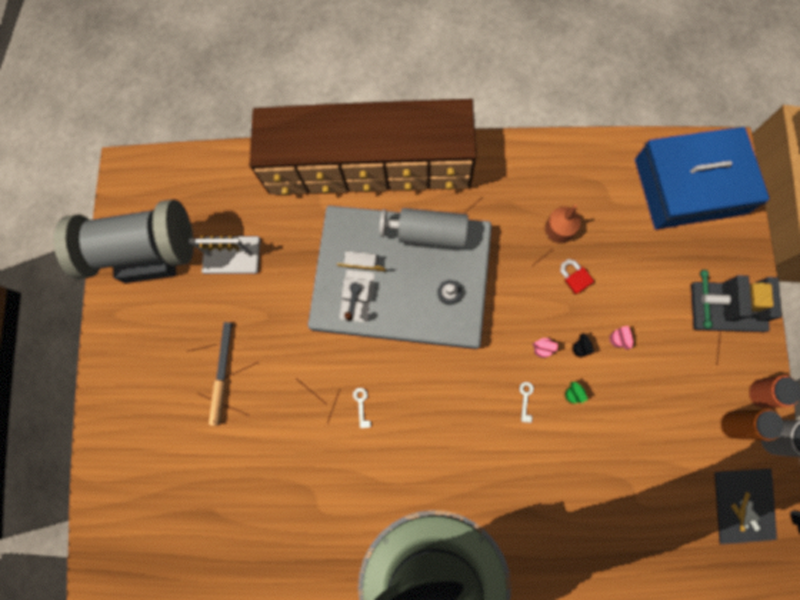

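The pictures show the machine bed in the top view with corners at about (327,207), (491,222), (478,347) and (311,330). The lever post is near (348,316), the spindle near (450,291), and the black knob at (583,345) in the top view and (244,419) in the scene view. I'll enlarge those areas.

```bash
cat > h.py <<'E'
import numpy as np, cv2
from workcell import bot
def K(p):
    f=210/np.tan(np.radians(p["vertical_fov"])/2); return np.array([[f,0,p["cx"]],[0,f,p["cy"]],[0,0,1]])
def ray(p,uv):
    n=cv2.undistortPoints(np.array([[uv]],float),K(p),p["D"])[0,0]
    R=np.array(p["R"]);d=R.T@np.array([n[0],n[1],1]);return -R.T@np.array(p["t"]),d
def onz(p,uv,z):
    c,d=ray(p,uv);return c+d*(z-c[2])/d[2]
def proj(p,X):
    return cv2.projectPoints(np.atleast_2d(X).astype(float),cv2.Rodrigues(np.array(p["R"]))[0],np.array(p["t"]),K(p),p["D"])[0][:,0]
def crop(f,u0,v0,w,h,k): # crop pixel (a,b) -> u=u0+(a+.5)/k-.5
    return cv2.resize(f[v0:v0+h,u0:u0+w,::-1],None,fx=k,fy=k,interpolation=cv2.INTER_CUBIC)
E
python3 - <<'E'
from h import *
s=1/1.42857
P=bot.camera_params("top");Q=bot.camera_params("scene")
for n,uv,z in (("c1",(327,207),.05),("c2",(491,222),.05),("c3",(478,347),.05),("c4",(311,330),.05),("knob",(583,345),.03),("post",(348,316),.12),("tip",(451,288),.095)):
    print(n,onz(P,np.array(uv)*s,z).round(4))
for n,uv,z in (("left",(470,239),.05),("near",(337,332),.05),("right",(431,437),.05),("far",(567,321),.05),("knob",(244,419),.03),("post",(446,240),.125),("tip",(398,332),.095)):
    print(n,onz(Q,np.array(uv)*s,z).round(4))
ft=bot.grab_frame("top");fs=bot.grab_frame("scene")
a=crop(ft,215,145,130,100,6);cv2.imwrite("pics/t1.png",a)
b=crop(fs,230,155,130,100,6);cv2.imwrite("pics/s1.png",b)
E
```

```text
c1 [0.7501 0.2004 0.05  ]
c2 [ 0.7071 -0.1319  0.05  ]
c3 [ 0.4548 -0.0946  0.05  ]
c4 [0.4957 0.2288 0.05  ]
knob [ 0.456  -0.3031  0.03  ]
post [0.5081 0.146  0.12  ]
tip [ 0.5616 -0.0444  0.095 ]
left [0.5087 0.229  0.05  ]
near [ 0.4639 -0.0983  0.05  ]
right [ 0.7126 -0.1339  0.05  ]
far [0.757 0.193 0.05 ]
knob [ 0.4582 -0.3096  0.03  ]
post [0.5108 0.1434 0.125 ]
tip [ 0.5631 -0.0453  0.095 ]
```

View pics/t1.png

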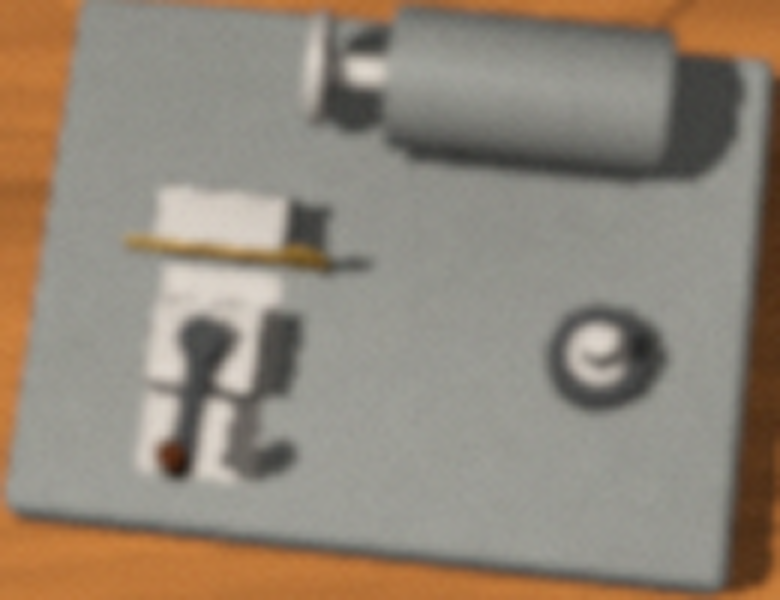

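View pics/s1.png

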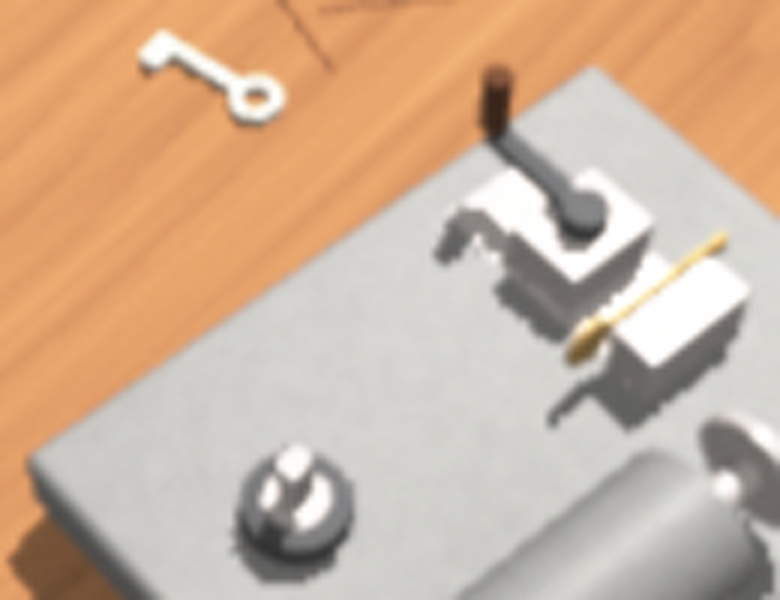

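The enlarged crops match the given sizes: machine yaw is about -0.138, its centre about (0.606, 0.050), the post about (0.510, 0.145), and the spindle tip about (0.562, -0.045). Both cameras agree on these. Next I'll fly over the knob and look from near.

move_arm(
  moves=[
    [[1,0.2,-0.115,0,0,0,0],[1,0.2,-0.115,0,0,0,0],[1,0.2,-0.115,0,0,0,0],[1,0.2,-0.115,0,0,0,0],[1,0.2,-0.115,0,0,0,0]],
  ],
)

```text
clock: 0.7
position: [0.3277, -0.4379, 0.2314]
tool_rot: [-3.141, -0.001, 0.265]
force: [-0.0, -1.0, 0.7]
grip_width: 0.0854
finger_force: 0.0
```

```bash
cat >> h.py <<'E'
from scipy.spatial.transform import Rotation as Rn
def go(X,yaw):
    s=bot.observe();R=Rn.from_euler('xyz',s["tool_rot"])
    T=Rn.from_euler('xyz',[np.pi,0,yaw])
    print("t",round(s["clock"],2),"pos",s["position"].round(4),"rpy",s["tool_rot"].round(4),"F",s["force"].round(1),"w",round(s["grip_width"],4),"ff",round(s["finger_force"],1),"q7",s["qpos"][6].round(2))
    print("shift",(R.inv().apply(np.array(X)-s["position"])).round(4),"turn",((R.inv()*T).as_rotvec()/2/np.pi).round(4))
E
python3 - <<'E'
from h import *
go([.44,-.33,.25],.26)
p=bot.camera_params("wrist");s=bot.observe();R=Rn.from_euler('xyz',s["tool_rot"])
R_=np.array(p["R"]);print("cam in tool",R.inv().apply(-R_.T@np.array(p["t"])-s["position"]),"axis",R.inv().apply(R_[2]),"fov",p["vertical_fov"])
E
```

```text
t 0.7 pos [ 0.3277 -0.4379  0.2314] rpy [-3.1411e+00 -8.0000e-04  2.6470e-01] F [-0.  -1.   0.7] w 0.0854 ff 0.0 q7 -0.53
shift [ 0.1366 -0.0748 -0.0185] turn [-0.0001 -0.0001  0.0007]
cam in tool [ 0.06599699  0.0005048  -0.14214887] axis [-2.58202893e-01 -9.51178318e-04  9.66090245e-01] fov 59.03800307587732
```

move_arm(
  moves=[
    [[1,0.14,-0.09,0,0,0,0],[1,0.14,-0.09,0,0,0,0],[1,0.14,-0.09,0,0,0,0],[1,0.14,-0.09,0,0,0,0],[1,0.14,-0.09,0,0,0,0]],
  ],
)

```text
clock: 1.2
position: [0.439, -0.3152, 0.2312]
tool_rot: [-3.141, -0.001, 0.266]
force: [-1.8, -1.1, -0.5]
grip_width: 0.0856
finger_force: 0.0
```

Run:
```python
from h import *
import json
go([.55,.04,.25],3.0)
p=bot.camera_params("wrist");f=bot.grab_frame("wrist")
json.dump({k:np.array(v).tolist() for k,v in p.items()},open("w1.json","w"))
print(proj(p,[[.457,-.306,0],[.457,-.306,.05]]))
cv2.imwrite("pics/w1.png",cv2.resize(f[:,:,::-1],(800,600),interpolation=cv2.INTER_CUBIC))
```

```text
t 1.2 pos [ 0.439  -0.3152  0.2312] rpy [-3.141e+00 -7.000e-04  2.663e-01] F [-1.8 -1.1 -0.5] w 0.0856 ff 0.0 q7 -0.85
shift [ 0.2005 -0.3135 -0.0184] turn [ 1.000e-04 -2.000e-04 -4.351e-01]
[[265.73472693 155.01200689]
 [265.0323286  162.05368231]]
```

View pics/w1.png

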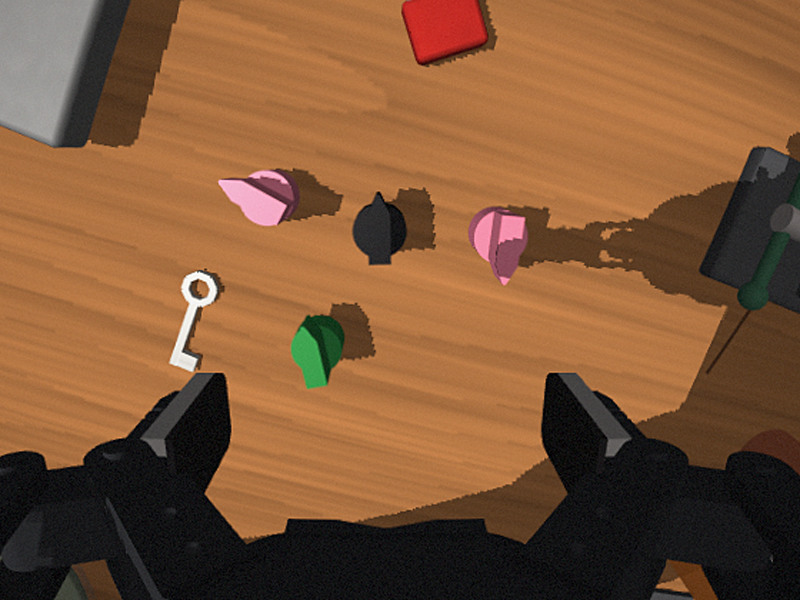

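Black knob: pointed end at (379,192), blunt end of its bar at (380,264), skirt centre about (380,231).

Run:
```python
from h import *
import json
p=json.load(open("w1.json"));s=.7
a=onz(p,(379*s,192*s),.052);b=onz(p,(380*s,264*s),.052)
for uv in((354,231),(407,231)): print("skirt edge",onz(p,(uv[0]*s,uv[1]*s),.022).round(4))
d=a-b;yaw=np.arctan2(d[1],d[0]);u=d/np.linalg.norm(d);print(a,b,"len",np.linalg.norm(d),"yaw",yaw,"origin",b+u*.017, a-u*.026)
```

```text
Traceback (most recent call last):
  File "h.py", line 9, in onz
    c,d=ray(p,uv);return c+d*(z-c[2])/d[2]
        ~~~^^^^^^
  File "h.py", line 6, in ray
    n=cv2.undistortPoints(np.array([[uv]],float),K(p),p["D"])[0,0]
      ~~~~~~~~~~~~~~~~~~~^^^^^^^^^^^^^^^^^^^^^^^^^^^^^^^^^^^^
cv2.error: OpenCV(4.12.0) :-1: error: (-5:Bad argument) in function 'undistortPoints'
> Overload resolution failed:
>  - distCoeffs is not a numpy array, neither a scalar
>  - Expected Ptr<cv::UMat> for argument 'distCoeffs'
```

move_arm(
  moves=[
    [[1,0.2,-0.31,-0.02,0,0,-0.12],[1,0.2,-0.31,-0.02,0,0,-0.12],[1,0.2,-0.31,-0.02,0,0,-0.12],[1,0.2,-0.31,-0.02,0,0,-0.12],[1,0.2,-0.31,-0.02,0,0,-0.12]],
  ],
)

```text
clock: 1.75
position: [0.5135, -0.0799, 0.2451]
tool_rot: [3.141, 0.001, 1.016]
force: [0.8, -0.8, -0.2]
grip_width: 0.0855
finger_force: 0.0
```

Run:
```python
from h import *
go([.55,.05,.25],3.0)
```

```text
t 1.75 pos [ 0.5135 -0.0799  0.2451] rpy [3.1410e+00 5.0000e-04 1.0155e+00] F [ 0.8 -0.8 -0.2] w 0.0855 ff 0.0 q7 -0.67
shift [ 0.1296 -0.0374 -0.005 ] turn [-0.000e+00  1.000e-04 -3.158e-01]
```

move_arm(
  moves=[
    [[1,0.135,-0.03,-0.02,0,0,-0.316],[1,0.135,-0.03,-0.02,0,0,-0.316],[1,0.135,-0.03,-0.02,0,0,-0.316],[1,0.135,-0.03,-0.02,0,0,-0.316],[1,0.135,-0.03,-0.02,0,0,-0.316]],
  ],
)

```text
clock: 2.25
position: [0.5599, 0.0499, 0.2646]
tool_rot: [-3.141, 0.0, 1.768]
force: [-0.4, 0.6, -1.1]
grip_width: 0.0857
finger_force: 0.0
```

```bash
sed -i 's/p\["D"\]/np.array(p["D"])/g' h.py
python3 - <<'E'
from h import *
import json
go([.56,.055,.26],3.0)
p=json.load(open("w1.json"));s=.7
a=onz(p,(379*s,192*s),.052);b=onz(p,(380*s,264*s),.052)
for uv in((354,231),(407,231)): print("skirt edge",onz(p,(uv[0]*s,uv[1]*s),.022).round(4))
d=a-b;yaw=np.arctan2(d[1],d[0]);u=d/np.linalg.norm(d);print(a,b,"len",np.linalg.norm(d),"yaw",yaw,"origin",b+u*.017, a-u*.026)
E
```

```text
t 2.25 pos [0.5599 0.0499 0.2646] rpy [-3.1412e+00  2.0000e-04  1.7680e+00] F [-0.4  0.6 -1.1] w 0.0857 ff 0.0 q7 -0.24
shift [0.005  0.0011 0.0046] turn [-1.000e-04 -0.000e+00 -1.961e-01]
skirt edge [ 0.4491 -0.2907  0.022 ]
skirt edge [ 0.4584 -0.3248  0.022 ]
[ 0.4803571  -0.29996692  0.052     ] [ 0.43800219 -0.312035    0.052     ] len 0.04404062221982623 yaw 0.2775721937532467 origin [ 0.45435149 -0.30737664  0.052     ] [ 0.45535228 -0.30709148  0.052     ]
```

move_arm(
  moves=[
    [[1,0,0,0,0,0,-0.195],[1,0,0,0,0,0,-0.195],[1,0,0,0,0,0,-0.195],[1,0,0,0,0,0,-0.195],[1,0,0,0,0,0,-0.195]],
  ],
)

```text
clock: 2.75
position: [0.5597, 0.0484, 0.2646]
tool_rot: [-3.141, 0.0, 2.516]
force: [0.1, 0.1, -0.2]
grip_width: 0.0854
finger_force: 0.0
```

move_arm(
  moves=[
    [[1,0,0,0,0,0,-0.076],[1,0,0,0,0,0,-0.076],[1,0,0,0,0,0,-0.076],[1,0,0,0,0,0,-0.076]],
  ],
)

```text
clock: 3.15
position: [0.5597, 0.0485, 0.2645]
tool_rot: [-3.141, -0.001, 2.991]
force: [-0.0, 0.6, -0.2]
grip_width: 0.0856
finger_force: 0.0
```

Run:
```python
from h import *
import json
go([.51,.145,.20],3.0)
p=bot.camera_params("wrist");f=bot.grab_frame("wrist")
json.dump({k:np.array(v).tolist() for k,v in p.items()},open("w2.json","w"))
cv2.imwrite("pics/w2.png",cv2.resize(f[:,:,::-1],(800,600),interpolation=cv2.INTER_CUBIC))
```

```text
t 3.15 pos [0.5597 0.0485 0.2645] rpy [-3.1412e+00 -6.0000e-04  2.9907e+00] F [-0.   0.6 -0.2] w 0.0856 ff 0.0 q7 0.86
shift [0.0636 0.088  0.0645] turn [-0.0001 -0.0001 -0.0015]
```

View pics/w2.png

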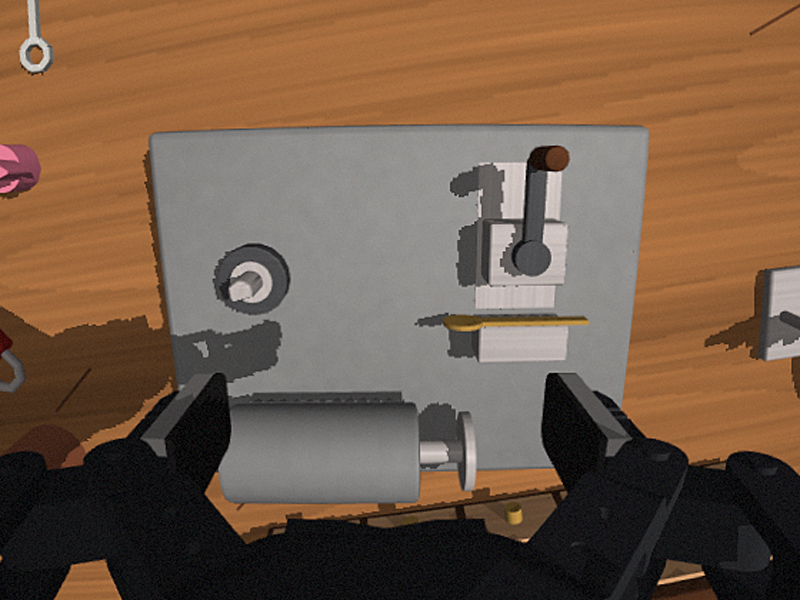

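Wrist view: post top at about (555,158), hub at (532,258), bed front corners at (151,133) and (648,127), spindle top at about (241,289). I'll compute these and enlarge the spindle.

Run:
```python
from h import *
import json
p=json.load(open("w2.json"));s=.7
q=lambda u,v,z: onz(p,(u*s,v*s),z)[:2]
A=q(151,133,.05);B=q(648,127,.05);d=B-A;print("front",A,B,np.linalg.norm(d),"yaw",-np.arctan2(d[0],d[1]))
P=q(555,158,.125);H=q(532,258,.096);print("post",P,"hub",H,"dist",np.linalg.norm(P-H),"dir",np.arctan2(*(P-H)[::-1]))
print("jaw corners",[q(*c,.08).round(4).tolist() for c in ((490,219),(566,221),(482,284),(566,284))])
print("tip",q(241,289,.095))
go([*P,.15],3.0)
f=bot.grab_frame("wrist")
cv2.imwrite("pics/w2c.png",crop(f,143,162,66,66,9))
```

```text
front [ 0.45708769 -0.09314598] [0.50225671 0.23441925] 0.3306648146175134 yaw -0.1370290371633914
post [0.51057692 0.14589401] hub [0.56884271 0.13633187] dist 0.05904520686194998 dir 2.9789303098886286
jaw corners [[0.5442, 0.1164], [0.5523, 0.1638], [0.5847, 0.1071], [0.5928, 0.161]]
tip [ 0.56156589 -0.04105302]
t 3.2 pos [0.5597 0.0487 0.2645] rpy [-3.1413e+00 -6.0000e-04  2.9880e+00] F [-0.6 -0.7  0.5] w 0.0851 ff 0.0 q7 0.85
shift [0.0634 0.0886 0.1145] turn [-0.0001 -0.0001 -0.0019]
```

View pics/w2c.png

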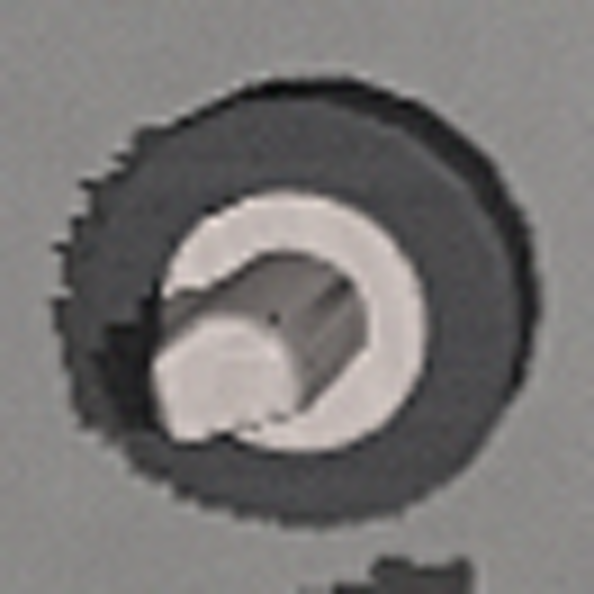

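The bed front is 331 mm long and its yaw is -0.137. The post to hub distance is 59 mm, which fits the 60 mm given. The spindle's flat is still unclear, so I'll look closer later. Next I grip the post.

move_arm(
  moves=[
    [[1,0.0635,0.0885,0,0,0,0],[1,0.0635,0.0885,0,0,0,0],[0.6,0.0635,0.0885,0.02,0,0,0],[0.5,0.0635,0.0885,0.06,0,0,0],[0.5,0.0635,0.0885,0.1,0,0,0]],
  ],
  force=40,
)

```text
clock: 3.75
position: [0.5106, 0.1473, 0.1642]
tool_rot: [-3.142, 0.002, 2.985]
force: [1.8, 0.5, -0.2]
grip_width: 0.0443
finger_force: 0.0
```

move_arm(
  moves=[
    [[0.5,0,0,0.035,0,0,0],[0.5,0,0,0.067,0,0,0],[0.5,0,0,0.067,0,0,0],[0,0,0,0.067,0,0,0],[0,0,0,0.067,0,0,0]],
  ],
)

```text
clock: 4.25
position: [0.5112, 0.1476, 0.0995]
tool_rot: [3.141, 0.002, 2.988]
force: [-0.3, -1.0, 0.7]
grip_width: 0.0144
finger_force: 1.3
```

move_arm(
  moves=[
    [[0,0,0,0,0,0,0],[0,0,0,0,0,0,0],[0,0,0,0,0,0,0]],
  ],
)

```text
clock: 4.55
position: [0.5111, 0.1476, 0.0994]
tool_rot: [3.141, 0.002, 2.988]
force: [-2.3, -0.8, 9.6]
grip_width: 0.0121
finger_force: 39.4
```

Run:
```python
from h import *
go([.5106+.0317,.1459-.0044,.096],3.0046)
```

```text
t 4.55 pos [0.5111 0.1476 0.0994] rpy [3.1410e+00 2.2000e-03 2.9884e+00] F [-2.3 -0.8  9.6] w 0.0121 ff 39.4 q7 0.46
shift [-0.0317 -0.0012  0.0035] turn [ 0.0001  0.0003 -0.0026]
```

move_arm(
  moves=[
    [[0,-0.008,0,0,0,0,0],[0,-0.016,0,0,0,0,0],[0,-0.024,0,0,0,0,0],[0,-0.03,-0.0005,0,0,0,0],[0,-0.03,-0.0005,0,0,0,0]],
  ],
)

```text
clock: 5.05
position: [0.5371, 0.1436, 0.0987]
tool_rot: [-3.141, -0.004, 2.99]
force: [-25.8, 4.8, 16.6]
grip_width: 0.0126
finger_force: 41.5
```

Run:
```python
from h import *
go([.5106+.0317,.1459-.0044,.096],3.0046)
p=bot.camera_params("wrist");f=bot.grab_frame("wrist")
cv2.imwrite("pics/w3.png",f[:,:,::-1])
```

```text
t 5.05 pos [0.5371 0.1436 0.0987] rpy [-3.1411 -0.0045  2.9901] F [-25.8   4.8  16.6] w 0.0126 ff 41.5 q7 0.51
shift [-0.0054 -0.0013  0.0027] turn [-0.0001 -0.0007 -0.0023]
```

View pics/w3.png

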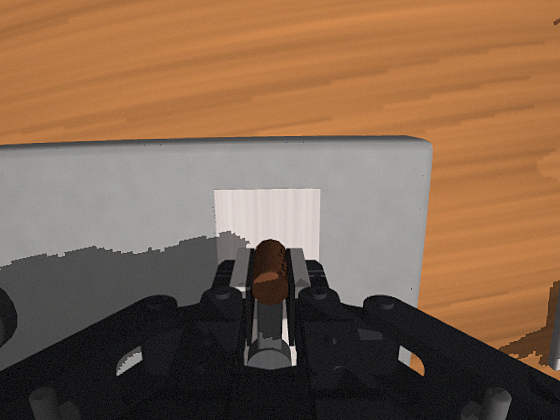

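A 26 N push at the end of 26 mm of travel means the jaw is home. The picture shows the post held between the pads at (268,280). Now I swing the lever with the grip turning along.

move_arm(
  moves=[
    [[0,0.0019,0.0084,0,0,0,0.0223],[0,0.0002,0.0166,0,0,0,0.0446],[0,-0.0027,0.0245,0,0,0,0.0668],[0,-0.0067,0.0319,0,0,0,0.0891],[0,-0.0116,0.0387,0,0,0,0.1114]],
  ],
  force=30,
)

```text
clock: 5.6
position: [0.5569, 0.1786, 0.0988]
tool_rot: [-3.141, 0.0, 2.283]
force: [-5.1, -5.6, 1.1]
grip_width: 0.0126
finger_force: 39.9
```

Run:
```python
from h import *
h=np.array([.5960,.1330]);a=2.99-.70
go([*(h+.06*np.array([np.cos(a),np.sin(a)])),.0985],a)
```

```text
t 5.6 pos [0.5569 0.1786 0.0988] rpy [-3.1405e+00  3.0000e-04  2.2828e+00] F [-5.1 -5.6  1.1] w 0.0126 ff 39.9 q7 -0.12
shift [-0.0001 -0.0006  0.0003] turn [-0.0002  0.     -0.0011]
```

Forces are small, so I'll continue the arc.

move_arm(
  moves=[
    [[0,-0.0006,0.0084,0,0,0,0.0223],[0,-0.0023,0.0166,0,0,0,0.0446],[0,-0.0052,0.0245,0,0,0,0.0668],[0,-0.0092,0.0319,0,0,0,0.0891],[0,-0.0141,0.0387,0,0,0,0.1114]],
  ],
)

```text
clock: 6.1
position: [0.5955, 0.1918, 0.0985]
tool_rot: [-3.14, 0.003, 1.582]
force: [-6.8, -15.0, 2.1]
grip_width: 0.0125
finger_force: 40.0
```

move_arm(
  moves=[
    [[0,-0.0003,0.006,0,0,0,0.016],[0,-0.0006,0.0085,0,0,0,0.0225],[0,-0.0008,0.01,0,0,0,0.025],[0,-0.0008,0.01,0,0,0,0.025]],
  ],
)

```text
clock: 6.5
position: [0.6017, 0.1913, 0.098]
tool_rot: [-3.134, 0.005, 1.431]
force: [-30.0, -11.0, 16.3]
grip_width: 0.0125
finger_force: 41.7
```

Run:
```python
from h import *
h=np.array([.5960,.1330]);a=1.571-.137
go([*(h+.06*np.array([np.cos(a),np.sin(a)])),.0985],a)
```

```text
t 6.5 pos [0.6017 0.1913 0.098 ] rpy [-3.1341  0.0052  1.4314] F [-30.  -11.   16.3] w 0.0125 ff 41.7 q7 -0.79
shift [ 0.0015  0.0023 -0.0005] turn [-0.0012  0.0008 -0.0004]
```

The lever is at its stop. I'll release it, rise, and go towards the spindle for a close look, with the same yaw and the camera on the left.

move_arm(
  moves=[
    [[0.4,0,-0.003,0,0,0,0],[0.4,0,-0.003,0,0,0,0],[0.4,0,-0.003,0,0,0,0],[0.4,0,-0.003,-0.04,0,0,0],[0.4,0,-0.003,-0.08,0,0,0]],
  ],
)

```text
clock: 7.0
position: [0.6025, 0.1934, 0.1785]
tool_rot: [-3.14, 0.0, 1.432]
force: [1.1, -0.6, 1.4]
grip_width: 0.0339
finger_force: 0.0
```

Run:
```python
from h import *
go([.562,-.035,.21],1.43)
```

```text
t 7.0 pos [0.6025 0.1934 0.1785] rpy [-3.1403e+00  2.0000e-04  1.4323e+00] F [ 1.1 -0.6  1.4] w 0.0339 ff 0.0 q7 -0.76
shift [-0.2318 -0.0086 -0.0314] turn [-0.0002  0.      0.0004]
```

move_arm(
  moves=[
    [[0.8,-0.24,-0.009,-0.03,0,0,0],[0.8,-0.24,-0.009,-0.03,0,0,0],[0.8,-0.24,-0.009,-0.03,0,0,0],[0.8,-0.24,-0.009,-0.03,0,0,0],[0.8,-0.24,-0.009,-0.03,0,0,0]],
  ],
)

```text
clock: 7.5
position: [0.5604, -0.0458, 0.2087]
tool_rot: [3.14, 0.0, 1.431]
force: [0.9, -0.6, 0.2]
grip_width: 0.0685
finger_force: 0.0
```

Run:
```python
from h import *
import json
go([.562,-.045,.21],1.43)
p=bot.camera_params("wrist");f=bot.grab_frame("wrist")
json.dump({k:np.array(v).tolist() for k,v in p.items()},open("w4.json","w"))
u,v=proj(p,[.562,-.044,.095])[0];print(u,v)
u0,v0=int(u)-33,int(v)-33;print(u0,v0)
g=crop(f,u0,v0,66,66,9)
ft=bot.grab_frame("top");t=crop(ft,215,145,100,100,2);b=np.zeros((594,200,3),np.uint8);b[:200,:200]=t
cv2.imwrite("pics/w4.png",np.hstack([g,b]));cv2.imwrite("pics/w4full.png",f[:,:,::-1])
```

```text
t 7.5 pos [ 0.5604 -0.0458  0.2087] rpy [3.1404e+00 3.0000e-04 1.4308e+00] F [ 0.9 -0.6  0.2] w 0.0685 ff 0.0 q7 -0.35
shift [ 0.001   0.0015 -0.0013] turn [0.0002 0.     0.0001]
270.3089250264278 199.28393297881658
237 166
```

View pics/w4.png

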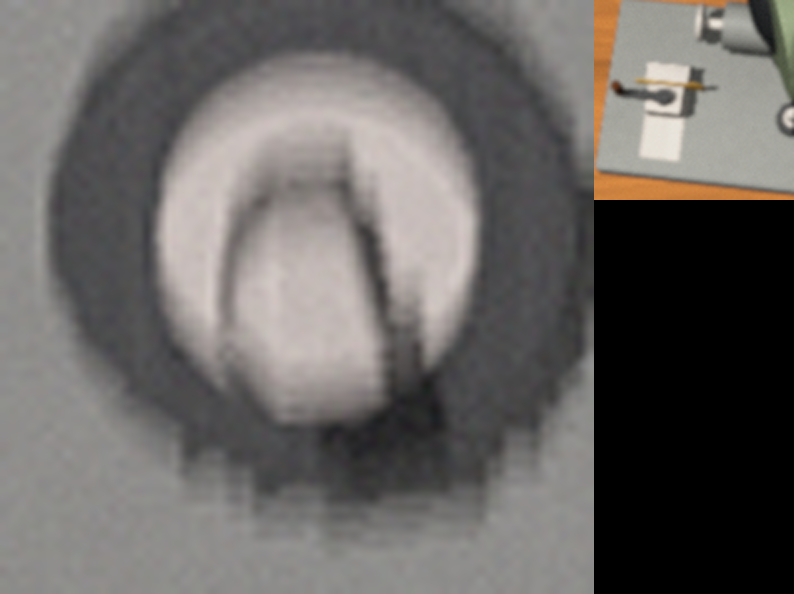

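The picture shows the lever locked (it points left). The spindle's flat is on the right side, with its edge running from (345,180) to (390,385). I'll measure that edge and the outline on a still frame.

Run:
```python
from h import *
p=bot.camera_params("wrist");f=bot.grab_frame("wrist");go([.562,-.045,.21],1.43)
cv2.imwrite("pics/w5.png",f[:,:,::-1])
g=cv2.GaussianBlur(cv2.cvtColor(f,cv2.COLOR_RGB2GRAY).astype(np.float32),(0,0),.7)
print(g[180:218,256:290].astype(int).tolist().__str__().replace('], ','\n').replace(', ',' '))
```

```text
t 7.65 pos [ 0.5608 -0.046   0.2086] rpy [3.1401e+00 7.0000e-04 1.4273e+00] F [1.  1.2 0.2] w 0.0684 ff 0.0 q7 -0.36
shift [ 0.0012  0.001  -0.0014] turn [ 0.0002  0.0001 -0.0004]
[[198 198 197 198 198 182 144 117 106 108 116 122 128 133 136 138 136 129 105 76 76 107 163 191 194 193 193 194 194 193 193 197 184 129
[197 197 196 197 194 169 132 115 113 121 132 139 145 151 155 158 158 154 132 89 67 91 145 184 194 194 194 193 192 192 191 194 186 138
[196 195 194 196 189 157 124 117 126 142 158 165 169 173 175 176 177 177 160 111 71 81 123 174 193 194 192 191 191 191 191 193 187 143
[194 193 193 195 186 149 119 122 143 169 186 189 188 188 189 188 187 188 178 130 79 73 104 164 191 193 190 189 190 191 193 195 186 136
[194 193 193 195 186 147 121 132 159 188 202 198 194 193 193 192 190 191 186 148 92 68 97 161 190 192 191 191 193 194 196 199 188 130
[194 193 192 194 185 147 128 145 171 194 205 197 192 191 193 193 192 194 192 165 108 70 90 153 190 196 196 196 196 196 197 200 187 127
[193 192 192 193 182 145 138 161 181 195 203 196 190 189 191 193 193 193 195 181 128 78 81 129 180 198 198 197 
[... 3000 characters left out ...]
 69 71 69 69 68 70 70 70 71 71 69 70 71 69 69 70 70 70 71 70 68
[142 142 142 143 144 142 129 127 124 96 75 70 71 78 82 81 74 70 71 72 70 70 70 70 70 71 70 70 70 69 71 76 79 79
[141 141 142 143 144 144 142 143 138 111 92 91 95 102 111 108 87 72 70 71 69 70 71 73 77 81 81 84 86 86 91 100 106 109
[142 141 142 143 143 144 144 143 141 130 123 126 129 132 138 135 107 84 79 80 83 87 87 93 102 109 111 116 119 120 125 130 135 137
[141 141 142 143 143 143 142 142 142 141 141 143 144 143 144 142 127 111 106 110 115 118 120 125 131 136 138 140 140 140 141 142 142 143
[141 141 142 143 143 143 143 142 142 142 143 144 144 142 143 143 139 133 134 137 140 139 140 141 142 144 144 143 142 142 143 142 142 141]]
```

Run:
```python
from h import *
p=bot.camera_params("wrist")
a=onz(p,(274.8,183),.095);b=onz(p,(278.4,195),.095);d=a-b
print("flat normal yaw",np.arctan2(d[1],d[0])-np.pi/2,"tip",onz(p,(272.3,190.7),.095))
go([.455,-.307,.15],.278)
```

```text
flat normal yaw 0.14606943936187422 tip [ 0.56474582 -0.03828049  0.095     ]
t 7.65 pos [ 0.5608 -0.046   0.2086] rpy [3.1401e+00 7.0000e-04 1.4273e+00] F [1.  1.2 0.2] w 0.0684 ff 0.0 q7 -0.36
shift [-0.2734 -0.0675  0.0587] turn [ 0.0003 -0.      0.1829]
```

Run:
```python
from h import *
p=bot.camera_params("wrist");f=cv2.imread("pics/w5.png")[:,:,::-1]
u0,v0,k=232,150,7
im=[]
for c in ((.5647,-.0383),(.563,-.044)):
    g=crop(f,u0,v0,56,84,k).copy() if 0 else crop(f,u0,v0,57,80,k).copy()
    for r,z,col in ((.024,.065,(0,0,255)),(.008,.093,(0,255,0)),(.007,.095,(255,0,0))):
        t=np.linspace(0,2*np.pi,60);X=np.c_[c[0]+r*np.cos(t),c[1]+r*np.sin(t),0*t+z]
        q=((proj(p,X)-[u0,v0]+.5)*k-.5).astype(int);cv2.polylines(g,[q],True,col,1)
    im.append(g)
cv2.imwrite("pics/ov.png",np.hstack(im));print(im[0].shape)
print("cam",-np.array(p["R"]).T@np.array(p["t"]))
```

```text
(560, 399, 3)
cam [0.57073688 0.01843243 0.35071985]
```

View pics/ov.png

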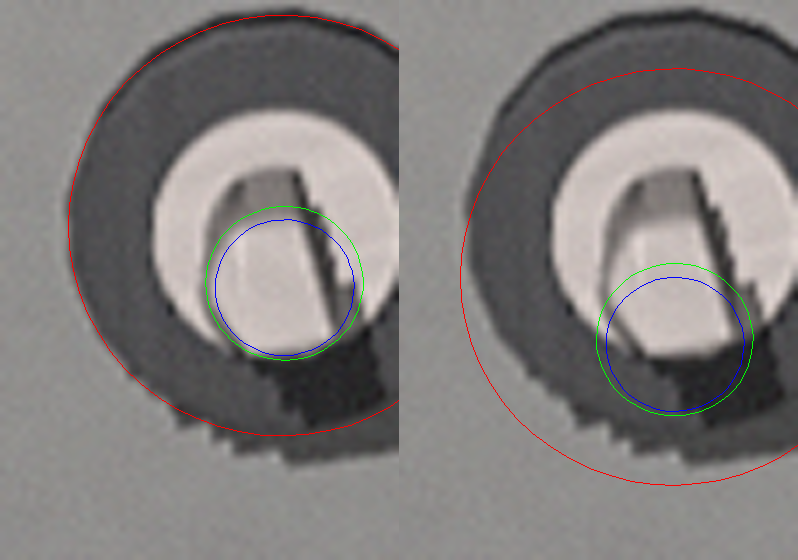

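Candidate A (red and green outlines at left) fits both boss and tip exactly. To cancel the hand-eye error I'll look at the spindle again in the yaw I'll use for placing.

move_arm(
  moves=[
    [[0.8,0,0,0,0,0,0.204],[0.8,0,0,0,0,0,0.204],[0.8,0,0,0,0,0,0.204],[0.8,0,0,0,0,0,0.204],[0.8,0,0,0,0,0,0.204]],
  ],
)

```text
clock: 8.15
position: [0.5612, -0.0415, 0.208]
tool_rot: [-3.141, -0.001, 0.678]
force: [-0.4, -0.4, -0.8]
grip_width: 0.0682
finger_force: 0.0
```

move_arm(
  moves=[
    [[0.8,0,0,0,0,0,0.085],[0.8,0,0,0,0,0,0.085],[0.8,0,0,0,0,0,0.085],[0.8,0,0,0,0,0,0.085],[0.8,0,0,0,0,0,0.085]],
  ],
)

```text
clock: 8.65
position: [0.5611, -0.0415, 0.208]
tool_rot: [-3.141, -0.001, 0.149]
force: [-0.3, 0.5, 0.5]
grip_width: 0.0688
finger_force: 0.0
```

```bash
cat >> h.py <<'E'
def cost(p,g,c,parts):
    t=np.linspace(0,2*np.pi,90);tot=0
    for r,z in parts:
        s=[]
        for k in (-.0012,.0012):
            X=np.c_[c[0]+(r+k)*np.cos(t),c[1]+(r+k)*np.sin(t),0*t+z];q=proj(p,X).astype(np.float32)
            s.append(cv2.remap(g,q[:,:1],q[:,1:],cv2.INTER_LINEAR)[:,0])
        tot+=np.median(np.minimum(s[1]-s[0],60))+np.mean(np.clip(s[1]-s[0],-60,60))
    return tot
def fit(p,f,c0,parts,w=.010):
    g=cv2.GaussianBlur(cv2.cvtColor(f,cv2.COLOR_RGB2GRAY).astype(np.float32),(0,0),.6)
    G=np.arange(-w,w+1e-6,.0005);v=[(cost(p,g,(c0[0]+a,c0[1]+b),parts),c0[0]+a,c0[1]+b) for a in G for b in G]
    v.sort(reverse=True);return np.round(v[0],4),np.mean([x[1:] for x in v[:10]],0).round(4)
E
python3 - <<'E'
from h import *
import json
p=bot.camera_params("wrist");f=bot.grab_frame("wrist");go([.455,-.307,.12],.278)
cv2.imwrite("pics/w6.png",f[:,:,::-1]);json.dump({k:np.array(v).tolist() for k,v in p.items()},open("w6.json","w"))
print("boss fit",fit(p,f,(.565,-.040),[(.024,.065)]))
p2=json.load(open("w2.json"));f2=cv2.imread("pics/w2.png")[:,:,::-1];f2=cv2.resize(f2,(560,420),interpolation=cv2.INTER_AREA)
print("w2",fit(p2,f2,(.564,-.042),[(.024,.065)]))
E
```

```text
t 8.7 pos [ 0.5611 -0.0417  0.2079] rpy [-3.1414e+00 -4.0000e-04  1.5180e-01] F [-0.5  1.  -0.5] w 0.0682 ff 0.0 q7 -1.49
shift [-0.145   0.2462  0.0878] turn [-0.     -0.0001 -0.0201]
boss fit (array([ 1.08332e+02,  5.65000e-01, -4.30000e-02]), array([ 0.5649, -0.043 ]))
w2 (array([ 9.81934e+01,  5.62000e-01, -4.10000e-02]), array([ 0.5619, -0.0404]))
```

Boss fits in three yaws give a small hand-eye offset. After removing it, the spindle is at about (0.563, -0.041), flat yaw 0.146, and the knob at about (0.453, -0.306), yaw 0.278. Next I pick the knob.

move_arm(
  moves=[
    [[0.5,-0.1466,0.245,0.03,0,0,-0.02],[0.5,-0.1466,0.245,0.08,0,0,-0.02],[0.5,-0.1466,0.245,0.08,0,0,-0.02],[0.5,-0.1466,0.245,0.08,0,0,-0.02],[0.5,-0.1466,0.245,0.08,0,0,-0.02]],
  ],
)

```text
clock: 9.2
position: [0.4687, -0.2663, 0.1418]
tool_rot: [3.141, -0.001, 0.278]
force: [1.7, -1.5, 0.1]
grip_width: 0.0428
finger_force: 0.0
```

Run:
```python
from h import *
go([.4532,-.3061,.12],.278)
```

```text
t 9.2 pos [ 0.4687 -0.2663  0.1418] rpy [ 3.1414e+00 -8.0000e-04  2.7810e-01] F [ 1.7 -1.5  0.1] w 0.0428 ff 0.0 q7 -0.93
shift [-0.0258  0.034   0.0218] turn [ 0.     -0.0001  0.    ]
```

move_arm(
  moves=[
    [[0.5,-0.0258,0.034,0.022,0,0,0],[0.5,-0.0258,0.034,0.022,0,0,0],[0.5,-0.0258,0.034,0.022,0,0,0]],
  ],
)

```text
clock: 9.5
position: [0.4532, -0.3052, 0.1197]
tool_rot: [-3.141, 0.0, 0.275]
force: [1.5, 2.0, 0.3]
grip_width: 0.0429
finger_force: 0.0
```

Run:
```python
from h import *
import json
p=bot.camera_params("wrist");f=bot.grab_frame("wrist");go([.4532,-.3061,.030],.278)
cv2.imwrite("pics/w7.png",f[:,:,::-1])
# dark blob of the knob against wood
q=proj(p,[[.455,-.307,.026]])[0];print(q)
g=cv2.cvtColor(f,cv2.COLOR_RGB2HSV)
m=((f.max(2)<70)).astype(np.uint8)
u,v=q.astype(int)
for r in range(max(0,v-50),min(420,v+50),4): print(r,''.join('#' if x else '.' for x in m[r,u-60:u+60:2]))
```

```text
t 9.55 pos [ 0.4541 -0.3042  0.1202] rpy [-3.1411e+00 -6.0000e-04  2.7630e-01] F [0.3 0.2 0.7] w 0.0424 ff 0.0 q7 -0.86
shift [-0.0014  0.0016  0.0902] turn [-0.0001 -0.0001 -0.0003]
[272.93847283 208.76343608]
158 ............................................................
162 ............................................................
166 ............................................................
170 ............................................................
174 .............................##.............................
178 ...........................#######..........................
182 ......................#################.....................
186 .....................####################...................
190 ...................#######################..................
194 ...................#######################..................
198 ..................#########################.................
202 ..................#########################.................
206 .................###########################................
210 .................###########################................
214 .................###########################................
218 ..................#########################.................
222 ...................#######################..................
226 .....................###################....................
230 .......................###############......................
234 .........................###########........................
238 .........................###########........................
242 .........................###########........................
246 .........................###########........................
250 ............................................................
254 ###.....................................................###.
```

Run:
```python
from h import *
p=bot.camera_params("wrist");f=cv2.imread("pics/w7.png")[:,:,::-1];m=(f.max(2)<70)
u=272
for r in (170,171,172,173,174,175,246,247,248,249,250): print(r,np.where(m[r,212:332])[0][[0,-1]]+212 if m[r,225:320].any() else None)
for r in (236,240,244): c=np.where(m[r,230:315])[0]+230;print(r,c[0],c[-1])
s=bot.observe();R=Rn.from_euler('xyz',s["tool_rot"])
for uv in ((272,172),(272,248.5)):
    X=onz(p,uv,.052);print(X.round(4),"tool",R.inv().apply(X-s["position"]).round(4))
```

```text
170 None
171 [270 272]
172 [270 272]
173 [269 273]
174 [269 273]
175 [269 274]
246 [262 283]
247 [262 283]
248 None
249 None
250 None
236 262 283
240 262 283
244 262 283
[ 0.4834 -0.2975  0.052 ] tool [0.03   0.0016 0.0682]
[ 0.4384 -0.3103  0.052 ] tool [-0.0168  0.0017  0.0682]
```

The knob is centred between the fingers to within about 1 mm, so I descend and grip.

move_arm(
  moves=[
    [[0.5,0.0005,0,0.04,0,0,0],[0.5,0.0005,0,0.08,0,0,0],[0.5,0.0005,0,0.09,0,0,0],[0.5,0.0005,0,0.09,0,0,0],[0,0.0005,0,0.09,0,0,0]],
  ],
  force=60,
)

```text
clock: 10.05
position: [0.455, -0.3046, 0.0317]
tool_rot: [3.141, -0.001, 0.275]
force: [0.7, -0.4, 0.8]
grip_width: 0.0291
finger_force: 0.0
```

move_arm(
  moves=[
    [[0,0,0,0,0,0,0],[0,0,0,0,0,0,0],[0,0,0,0,0,0,0],[0,0,0,0,0,0,0]],
  ],
)

```text
clock: 10.45
position: [0.455, -0.3052, 0.0319]
tool_rot: [3.14, -0.002, 0.274]
force: [-0.5, 0.6, 10.2]
grip_width: 0.0129
finger_force: 60.8
```

Run:
```python
from h import *
go([.4532,-.3061,.18],.146)
```

```text
t 10.45 pos [ 0.455  -0.3052  0.0319] rpy [ 3.1397e+00 -2.1000e-03  2.7400e-01] F [-0.5  0.6 10.2] w 0.0129 ff 60.8 q7 -0.87
shift [-0.0017  0.0007 -0.1481] turn [ 0.0003 -0.0004  0.0204]
```

move_arm(
  moves=[
    [[0,0,0,-0.03,0,0,0],[0,0,0,-0.08,0,0,0],[0,0,0,-0.128,0,0,0],[0,0.02,-0.03,-0.128,0,0,0.02],[0,0.05,-0.06,-0.128,0,0,0.02]],
  ],
)

```text
clock: 10.95
position: [0.4858, -0.2343, 0.1609]
tool_rot: [3.139, -0.003, 0.14]
force: [0.1, -0.5, -2.0]
grip_width: 0.0127
finger_force: 59.3
```

Run:
```python
from h import *
go([.5633,-.0412,.15],.146)
```

```text
t 10.95 pos [ 0.4858 -0.2343  0.1609] rpy [ 3.1391 -0.0033  0.1399] F [ 0.1 -0.5 -2. ] w 0.0127 ff 59.3 q7 -1.11
shift [ 0.1036 -0.1805  0.0108] turn [ 0.0004 -0.0005 -0.001 ]
```

move_arm(
  moves=[
    [[0,0.1036,-0.1805,0.01,0,0,-0.001],[0,0.1036,-0.1805,0.01,0,0,-0.001],[0,0.1036,-0.1805,0.01,0,0,-0.001],[0,0.1036,-0.1805,0.01,0,0,-0.001],[0,0.1036,-0.1805,0.01,0,0,-0.001]],
  ],
)

```text
clock: 11.45
position: [0.5634, -0.033, 0.149]
tool_rot: [-3.139, -0.003, 0.162]
force: [-0.2, -0.9, -0.3]
grip_width: 0.0125
finger_force: 59.3
```

move_arm(
  moves=[
    [[0,0,0,0,0,0,0],[0,0,0,0,0,0,0]],
  ],
)

```text
clock: 11.65
position: [0.5614, -0.0407, 0.1488]
tool_rot: [3.141, -0.0, 0.154]
force: [-0.8, 0.1, -0.7]
grip_width: 0.0126
finger_force: 59.3
```

Run:
```python
from h import *
p=bot.camera_params("wrist");f=bot.grab_frame("wrist");go([.5633,-.0412,.135],.146)
cv2.imwrite("pics/w8.png",f[:,:,::-1])
print("boss",fit(p,f,(.565,-.042),[(.024,.065)],.008))
q=proj(p,[[.5633,-.0412,.18]])[0].astype(int);print(q)
m=f.max(2)<50
for r in range(170,420,7): print(r,''.join('#' if x else '.' for x in m[r,180:380:3]))
```

```text
t 11.7 pos [ 0.5614 -0.0412  0.1487] rpy [ 3.1409e+00 -4.0000e-04  1.5290e-01] F [-1.   0.3 -1.8] w 0.0127 ff 59.3 q7 -1.49
shift [0.0019 0.0003 0.0137] turn [ 0.0001 -0.0001  0.0011]
boss (array([ 8.55422e+01,  5.65500e-01, -4.25000e-02]), array([ 0.5653, -0.0426]))
[271 305]
170 ...................................................................
177 ..........................#.........##.............................
184 ...................................................................
191 .........................................#.........................
198 ...................................................................
205 ...................................................................
212 .............................###.......#...........................
219 .......................###############.....#.......................
226 .....................####################..........................
233 ....................##########.###########.........................
240 ...................##..#.####.#.##########.........................
247 ..................#.#.####
[... 1069 characters left out ...]
######..................############################
359 #####################..................############################
366 #######################...............#############################
373 ###################################################################
380 ###################################################################
387 ###################################################################
394 ###################################################################
401 ###################################################################
408 ###################################################################
415 ###################################################################
```

Run:
```python
from h import *
p=bot.camera_params("wrist");f=cv2.imread("pics/w8.png")[:,:,::-1]
s=bot.observe();R=Rn.from_euler('xyz',s["tool_rot"]);print(s["position"])
print(f.max(2)[200:226:1,271].tolist(), f.max(2)[240,225:320].tolist())
for v in (209,211,213):
    X=onz(p,(271,v),.117);print(v,R.inv().apply(X-s["position"]).round(4))
for z in (.117,.1427): print(z,[R.inv().apply(onz(p,(u,240),z)-s["position"]).round(4)[:2].tolist() for u in (236,308)])
```

```text
[ 0.5613755  -0.04117818  0.14872216]
[234, 234, 237, 240, 233, 102, 105, 82, 92, 89, 67, 5, 7, 7, 20, 17, 25, 17, 15, 15, 7, 22, 23, 19, 17, 22] [179, 178, 180, 178, 178, 181, 177, 176, 182, 186, 105, 7, 2, 14, 25, 35, 57, 54, 52, 51, 50, 50, 50, 50, 45, 52, 49, 52, 35, 7, 20, 17, 10, 13, 28, 28, 30, 48, 50, 46, 46, 41, 51, 47, 45, 43, 50, 47, 51, 52, 44, 44, 50, 30, 17, 16, 19, 16, 18, 12, 18, 12, 21, 16, 28, 24, 17, 26, 22, 24, 21, 28, 26, 35, 30, 15, 25, 18, 22, 10, 0, 166, 179, 176, 174, 174, 174, 174, 176, 174, 172, 177, 176, 173, 175]
209 [0.0181 0.0008 0.0317]
211 [0.0171 0.0008 0.0317]
213 [0.0161 0.0008 0.0317]
0.117 [[0.0021, -0.0166], [0.0021, 0.0193]]
0.1427 [[0.0116, -0.0141], [0.0116, 0.0165]]
```

The knob is centred in the grip. Spindle relative to knob is about (+4, +0.7) mm in tool axes, so I'll correct by that and descend.

move_arm(
  moves=[
    [[0,0.0038,0.0007,0.008,0,0,0],[0,0.0038,0.0007,0.016,0,0,0],[0,0.0038,0.0007,0.021,0,0,0],[0,0.0038,0.0007,0.025,0,0,0],[0,0.0038,0.0007,0.027,0,0,0]],
  ],
)

```text
clock: 12.2
position: [0.5652, -0.0406, 0.1207]
tool_rot: [3.141, 0.001, 0.154]
force: [-0.7, -4.8, 1.7]
grip_width: 0.0125
finger_force: 59.8
```

Run:
```python
from h import *
go([.5652,-.0412,.119],.146);print(bot.observe()["moment"].round(2))
```

```text
t 12.2 pos [ 0.5652 -0.0406  0.1207] rpy [3.1409e+00 8.0000e-04 1.5380e-01] F [-0.7 -4.8  1.7] w 0.0125 ff 59.8 q7 -1.49
shift [-0.0001  0.0006  0.0017] turn [0.0001 0.0001 0.0012]
[-1.28  0.33 -0.03]
```

The bore is over the tip: 6 mm in with only a light side force. I'll ease sideways and continue to seat and press.

move_arm(
  moves=[
    [[0,0,0.0007,0.004,0,0,0],[0,0,0.0008,0.008,0,0,0],[0,0,0.0008,0.012,0,0,0],[0,0,0.0008,0.012,0,0,0],[0,0,0.0008,0.012,0,0,0]],
  ],
)

```text
clock: 12.7
position: [0.5654, -0.0409, 0.1089]
tool_rot: [3.141, 0.001, 0.154]
force: [-1.6, -5.4, -0.5]
grip_width: 0.0129
finger_force: 59.6
```

Run:
```python
from h import *
go([.5652,-.0412,.099],.146);print(bot.observe()["moment"].round(2))
```

```text
t 12.7 pos [ 0.5654 -0.0409  0.1089] rpy [3.1413e+00 5.0000e-04 1.5430e-01] F [-1.6 -5.4 -0.5] w 0.0129 ff 59.6 q7 -1.49
shift [-0.0003  0.0003  0.0099] turn [0.     0.0001 0.0013]
[-1.31  0.39  0.01]
```

move_arm(
  moves=[
    [[0,0,0.0008,0.002,0,0,0],[0,0,0.001,0.004,0,0,0],[0,0,0.001,0.006,0,0,0],[0,0,0.001,0.008,0,0,0],[0,0,0.001,0.008,0,0,0]],
  ],
)

```text
clock: 13.2
position: [0.5656, -0.0412, 0.1009]
tool_rot: [-3.141, 0.0, 0.155]
force: [-4.7, -1.8, 7.7]
grip_width: 0.0128
finger_force: 60.4
```

Run:
```python
from h import *
go([.5652,-.0412,.099],.146);print(bot.observe()["moment"].round(2))
```

```text
t 13.2 pos [ 0.5656 -0.0412  0.1009] rpy [-3.1412e+00  4.0000e-04  1.5470e-01] F [-4.7 -1.8  7.7] w 0.0128 ff 60.4 q7 -1.49
shift [-0.0004 -0.0001  0.0019] turn [-0.0001  0.0001  0.0014]
[-0.34  1.1  -0.02]
```

The spring is felt at 7.7 N. I'll press on to the stop.

move_arm(
  moves=[
    [[0,-0.0003,0,0.0015,0,0,0],[0,-0.0005,0,0.003,0,0,0],[0,-0.0005,0,0.004,0,0,0],[0,-0.0005,0,0.004,0,0,0],[0,-0.0005,0,0.004,0,0,0]],
  ],
)

```text
clock: 13.7
position: [0.5657, -0.0412, 0.0986]
tool_rot: [-3.141, -0.001, 0.155]
force: [-10.9, -0.8, 33.1]
grip_width: 0.0127
finger_force: 64.3
```

Run:
```python
from h import *
go([.5652,-.0412,.099],.146);print(bot.observe()["moment"].round(2))
f=bot.grab_frame("top");cv2.imwrite("pics/tend.png",crop(f,215,145,130,100,6))
```

```text
t 13.7 pos [ 0.5657 -0.0412  0.0986] rpy [-3.1414e+00 -1.4000e-03  1.5460e-01] F [-10.9  -0.8  33.1] w 0.0127 ff 64.3 q7 -1.49
shift [-0.0005 -0.0001 -0.0004] turn [-0.     -0.0002  0.0014]
[-0.14  2.63 -0.01]
```

```bash
python3 -c "
from workcell import bot
print(bot.job_done())"
```

```text
the job is handed in; nothing more can be done
None
```

I handed the job in at about 13.7 s on the robot's clock: jaw home, lever locked, knob on the spindle and still held pressed at its stop (33 N); the hand-in returned no verdict.

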